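# Stack a pulley and bearing for pressing

## Robot

A 6-joint arm with a two-finger parallel gripper is mounted at the origin on the work surface. World frame = base frame: x ahead of the robot, y to its left, z up, the work surface at z = 0. Lengths are in mm, angles in degrees, forces in N, time in s.
With the tool pointing down it reaches from about 300 to 850 mm from the base axis. Payload 4.2 kg.
Tool frame: the origin (TCP) lies at the very end of the fingers, on their centre line; the grasp point (between the pads) lies 19 mm behind it; x points along the fingers, y is the direction in which the jaws open and shut, and the axes are right-handed (so a half turn about x gives the same grasp; the last joint's range is limited). The gripper opens to 91 mm and grips with 3 to 60 N. Pads are 32 mm wide; open, the fingers measure 118 mm over their backs; the gripper's body (76 mm by 178 mm) begins 60 mm behind the grasp point.
Start: joints at [-72.995, 18.312, 89.639, -0, 72.044, -1.146], TCP at [179.132, -546.402, 213.976] pointing down, gripper open.
Joint ranges: [-177.97, 177.97], [-48.28, 115.42], [12.27, 149.76], [-77.06, 257.06], [2.81, 150.46], [-146.56, 146.56]. Speed limits (degrees/s): [147.25, 147.25, 180, 180, 180, 180].

## Interface

Orientations are given as [roll, pitch, yaw] about the fixed x, y, z axes, in that order (R = Rz(yaw) Ry(pitch) Rx(roll)).
In Python, from workcell import sensors, grab_frame, job_done, finder gives the robot as it stands.
- The arm moves only by the tool play_rows, never from a script. Its argument "motion" is a list of rows, each a list of 5 numbers: the shift along the world's x, y, z in m, then the turn about the world's z in rad, then the opening, from 0 (shut) to 1 (fully open). In form: [[tx, ty, tz, roll, fingers], ...]. A call has exactly 8 rows; each row is the pose to reach, as a shift and turn from the pose commanded when the call began; what a row does not reach only later rows make up. A row lasts 1/12 s, in which the tool goes at most 41.7 mm and 7.16 degrees, less where a joint would pass 70% of its speed; a pose out of reach is approached as far as the arm can. A call with a gripper value outside its range is refused whole. The fingers move at their own pace and stop on an object; "squeeze" is the grip in N (left out, the last holds). Time passes only in rows, so rows that repeat a pose let the fingers close, or fill a call up. It gives the time, the measured TCP pose, the force and the opening at its end, in the units of the state.
- sensors.state(): the state, without advancing time (a new reading comes with each control period).
- grab_frame(name): name is "scene" or "top"; returns a dict with "img" (420x560x3 uint8, blue, green, red), "fx", "fy", "cx", "cy" (pixels), "k1" (the pictures are not rectified: a ray, as slopes to the right and down, at radius r is drawn at 1 + k1 r^2 times it, then the intrinsics apply), "rvec" (rotation vector, rad) and "tvec" (3), from world to camera coordinates, as OpenCV has them. Camera axes: x right, y down, z forward; pixel columns grow to the right and rows downward; lengths in mm; the calibration is good to about 2 mm. A picture is of the moment at which its call begins. There is no depth.
- job_done(): hands the job in, once; it reports no verdict.
Trained networks look in a picture, given as the dict that the camera call returned (one of the last four; its "shot" number tells which), for a name from the list of things; names that differ only in an ending like _2 or _b are one class to them, and where a whole thing is asked for, a point or a joint stands for the part that bears it (a point fixed in the world has none). Each returns a list of dicts, best first, with "conf" (0 to 1); they miss things now and then, are a little off and sometimes report something else, mostly with a low value. They report only what shows in the picture. A call takes as long as a camera call. They do not tell look-alikes from the thing itself.
- finder.spot_in(picture, label): "point" ([column, row] in pixels, amid what is visible of it).
- finder.spot_point(picture, label): "point" ([column, row] in pixels: a listed point, or the origin of a listed thing).
The state is a dict: "time_s": time; "qpos": joint angles; "qvel": joint speeds; "effort": joint torques, N m; "ee_pos": TCP position; "ee_rot": TCP orientation; "force": force on the tool from outside, world axes, zero at the start; "torque": the same for the moment, N m; "gripper_width": finger opening in mm.
Only numpy, scipy, OpenCV 4.12 (cv2) and the standard library are available. Lean on these libraries where they do the work, as an engineer would, in place of code of your own. Each camera call takes 0.05 s, during which the arm holds its last target.

## Task

Get this bearing job ready for the press: first take the rusty old bearing out of the green press bed and lay it in the red scrap tray. Then build the stack in the bed's round recess, from the bottom up: aluminium support ring, blue pulley (narrow boss down, into the ring), bright new bearing in the pulley's pocket, and last the brass driver with its nose in the bearing's bore. Each part must sit level and fully home in the one below, and nothing else goes in the stack.

Things in the scene. Friction and masses are not known exactly. Their poses are not given: they have to be found in the camera images.
- bed: Target. Fixed square green press bed plate, 120 x 120 x 22 mm high, small steel bolt heads (4 mm proud) at its corners. In its top a round recess, 72 mm in diameter, 5 mm deep (floor 17 mm above the bench). Origin: centre of the underside, straight below the recess centre; z up. Stands left or right at the far side, turned a little.
- tin: Target. Fixed square red open scrap tray, 140 x 140 mm outside, 35 mm high, walls and floor 4 to 5 mm thick. Origin: centre of the underside; z up. On the side where the bed is not.
- old_bearing: Rusty brown worn bearing, a ring 50 mm outside, 30 mm bore, 20 mm high, about 0.13 kg. At the start it lies flat inside the bed's recess, roughly at its centre, with 15 mm standing above the bed's top. Origin: centre of the underside; z up along its axis.
- ring: Plain pale aluminium support ring, 66 mm outside, 46 mm bore, 30 mm high, about 0.35 kg, lying flat on the bench (same either way up). Goes into the bed's recess (3 mm play all round). Origin: centre of the underside; z up along its axis.
- pulley: Blue V-groove pulley, 38 mm high, about 0.35 kg, standing on its boss (40 mm dia, lowest 10 mm). Body from 10 to 38 mm: rims 66 mm dia, groove 58. Pocket in the top 56 mm dia, 6 mm deep, steel disc on its floor. Boss fits the ring's bore (3 mm play all round); body rests on the ring, origin then 20 mm above the ring's. Origin: centre of the boss's underside; z up along its axis.
- bearing: Bright steel new bearing, two black seal lines on top: a ring 50 mm outside, 30 mm bore, 20 mm high, about 0.13 kg, flat on the bench. Goes into the pulley's pocket (3 mm play all round), then stands 14 mm above the pulley's top; hold it above its lowest 8 mm so that the fingers clear the pocket's rim. Origin: centre of the underside; z up.
- driver: Brass press driver, 48 mm high, about 0.3 kg, standing on its nose. Nose 24 mm dia, lowest 12 mm; disc 44 mm dia from 12 to 24 mm; round grip stem 28 mm dia from 24 to 48 mm. The nose goes into the new bearing's bore (3 mm play all round) until the disc rests on the bearing, origin then 8 mm above the bearing's. Origin: centre of the nose's underside; z up along its axis.
Not all that is in view belongs to the job. There is more than one size of the pulley; the job needs the smaller. Leave any turquoise look-alike of the bearing alone.

How it is judged:
By the outcome, as a careful person would: the job done as asked, in the order asked, and still so for the second after the job is handed in, with the robot touching nothing.
It also fails if it takes over 115 s, if anything falls off the work surface, if the arm or the gripper's body presses on something with over 40 N, if the wrist force passes 120 N, or if a joint passes its speed limit or range.

## Working session

There is one attempt and no reset: what is moved stays moved. The work goes in short steps, Python scripts to look and compute and a tool call to move; the robot and the scene stay as the last step left them, time stands still between calls to the robot, and variables do not carry over. Pictures are saved under pics/ and viewed, and the job is handed in when it is done.

Besides the shell and the picture viewer there is one more tool, called by a JSON object that holds its "name" and its "arguments", one argument or row to a line. play_rows: Moves the arm, as the interface text tells. Its arguments: {"type":"object","properties":{"motion":{"type":"array","items":{"type":"array","items":{"type":"number"}}},"squeeze":{"type":"number"}},"required":["motion"]}

```bash
ls; mkdir -p pics; cat > h.py <<'E'
import numpy as np,cv2
from workcell import sensors, grab_frame, job_done, finder
def K(f): return np.array([[f['fx'],0,f['cx']],[0,f['fy'],f['cy']],[0,0,1.]])
def D(f): return np.array([f['k1'],0,0,0,0.])
def proj(f,P): return cv2.projectPoints(np.array(P,float).reshape(-1,1,3),np.array(f['rvec'],float),np.array(f['tvec'],float),K(f),D(f))[0].reshape(-1,2)
def ray(f,p,z):
    u=cv2.undistortPoints(np.array(p,float).reshape(-1,1,2),K(f),D(f)).reshape(2)
    R=cv2.Rodrigues(np.array(f['rvec'],float))[0];t=np.array(f['tvec'],float).reshape(3)
    C=-R.T@t;d=R.T@np.array([u[0],u[1],1]);return C+d*(z-C[2])/d[2]
E
python3 - <<'E'
from h import *
print(sensors.state())
for n in ['scene','top']:
    f=grab_frame(n); cv2.imwrite(f'pics/{n}0.png',f['img'])
    print(n,{k:v for k,v in f.items() if k!='img'})
    for l in ['bed','tin','old_bearing','ring','pulley','bearing','driver']:
        for d in finder.spot_point(f,l)[:4]:
            print(l,round(d['conf'],2),np.round(d['point']),np.round(ray(f,d['point'],0)),np.round(ray(f,d['point'],17)))
E
```

```text
pics
{'time_s': 0.0, 'qpos': array([-7.29949617e+01,  1.83511807e+01,  8.97067136e+01, -2.23020866e-03,
        7.20421021e+01, -1.14713162e+00]), 'qvel': array([ 0.05953417,  0.04250509,  0.05870715, -0.01793472, -0.06085346,
       -0.10140004]), 'effort': array([-1.46768882e-03, -4.12459409e+01, -2.31969345e+01,  7.26045202e-02,
        4.55185643e-02, -1.63895184e-04]), 'ee_pos': array([ 178.9676814 , -545.91317346,  213.1227997 ]), 'ee_rot': array([-89.93239271,  89.89998125, 108.2204667 ]), 'force': array([-0.12342958,  0.13430562, -0.13129522]), 'torque': array([ 0.00503961, -0.0074772 ,  0.00618931]), 'gripper_width': 91.06454587247637}
scene {'fx': 419.76055284012625, 'fy': 419.76055284012625, 'cx': 270.81735705167335, 'cy': 218.10249857457885, 'k1': 0.037810798813306644, 'rvec': array([ 1.17266272,  2.09191318, -1.16839331]), 'tvec': array([ 286.63661634, -171.81102777, 1324.60967201]), 'shot': 1}
bed 0.88 [334. 316.] [652. 200.   0.] [668. 206.  17.]
tin 0.64 [161. 242.] [ 645. -236.    0.] [ 661. -216.   17.]
old_bearing 0.81 [330. 312.] [646. 190.   0.] [662. 196.  17.]

[... 516 characters left out ...]
46727138537, 'k1': -0.1661603345805022, 'rvec': array([ 2.14958385, -2.11233539,  0.19224219]), 'tvec': array([-13.32286904, 482.3151799 , 971.1755141 ]), 'shot': 2}
bed 0.55 [193. 133.] [661. 199.   0.] [655. 195.  17.]
tin 0.71 [278. 141.] [645.   7.   0.] [640.   7.  17.]
tin 0.67 [388. 141.] [ 651. -238.    0.] [ 645. -235.   17.]
old_bearing 0.5 [383. 240.] [ 429. -222.    0.] [ 427. -219.   17.]
ring 0.59 [275. 229.] [449.  11.   0.] [446.  11.  17.]
pulley 0.68 [331. 278.] [ 346. -110.    0.] [ 346. -108.   17.]
pulley 0.65 [276. 140.] [648.  12.   0.] [642.  12.  17.]
bearing 0.83 [171. 225.] [453. 236.   0.] [451. 232.  17.]
bearing 0.54 [175. 271.] [354. 222.   0.] [353. 218.  17.]
```

View pics/scene0.png

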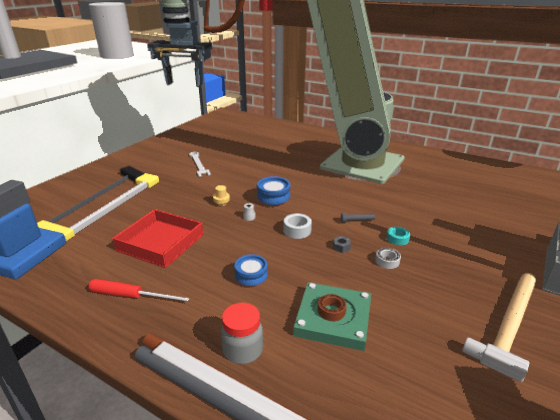

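View pics/top0.png

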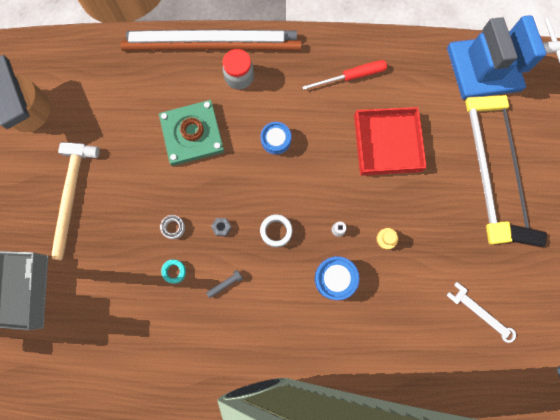

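The scene view shows the green bed at (334,316) with the old bearing off centre in its recess, and the red tray at (160,237).

Look-alikes in the top view:
- **Pulleys:** blue at (276,138), small, and (337,278), large. I choose (276,138).
- **Bearings:** bright at (172,227) and turquoise at (174,271). I choose (172,227).
- **Ring:** (276,231). The hex nut at (221,227) isn't it.
- **Driver:** brass at (388,239). The small grey knob at (340,229) isn't it.

Next are close crops and silhouette fits.

```bash
cat > fit.py <<'E'
from h import *
from scipy.optimize import minimize
th=np.linspace(0,2*np.pi,60,endpoint=False)
S=8
PR={'ring':[(33,0,30)],'pulley':[(20,0,10),(33,10,38)],'bearing':[(25,0,20)],'old':[(25,0,20)],'driver':[(12,0,12),(22,12,24),(14,24,48)]}
def circ(x,y,z,r): return np.c_[x+r*np.cos(th),y+r*np.sin(th),np.full(60,z)]
def sil(f,kind,x,y,z,c0,n):
    m=np.zeros((n*S,n*S),np.uint8)
    for r,a,b in PR[kind]:
        p=proj(f,np.r_[circ(x,y,z+a,r),circ(x,y,z+b,r)])
        q=((p-c0+0.5)*S*16).astype(np.int32)
        cv2.fillConvexPoly(m,cv2.convexHull(q),1,shift=4)
    return m
def fitsil(f,mask,kind,x,y,z,n=60):
    c=proj(f,[[x,y,z+15]])[0]; c0=np.round(c)-n//2
    i,j=int(c0[1]),int(c0[0]); M=mask[i:i+n,j:j+n].astype(np.float32)
    def cost(v):
        s=cv2.resize(sil(f,kind,v[0],v[1],z,c0,n).astype(np.float32),(n,n),interpolation=cv2.INTER_AREA)
        return np.abs(s-M).sum()
    r=minimize(cost,[x,y],method='Nelder-Mead',options=dict(initial_simplex=[[x-6,y-6],[x+8,y],[x,y+8]],xatol=.05))
    return r.x,r.fun/M.sum()
def fill(m):
    cs,_=cv2.findContours(m.astype(np.uint8),cv2.RETR_EXTERNAL,cv2.CHAIN_APPROX_NONE)
    o=np.zeros(m.shape,np.uint8)
    if cs: cv2.drawContours(o,[max(cs,key=cv2.contourArea)],-1,1,-1)
    return o
E
python3 - <<'E'
from fit import *
F={n:grab_frame(n) for n in ['scene','top']}
import pickle; pickle.dump(F,open('F0.pkl','wb'))
G={'ring':(448,10,0),'pulley':(642,12,0),'bearing':(450,233,0),'driver':(430,-222,0),'old':(655,195,17)}
rows=[]
for n,f in F.items():
    row=[]
    for k,(x,y,z) in G.items():
        c=proj(f,[[x,y,z+15]])[0].round().astype(int)
        t=f['img'][c[1]-25:c[1]+25,c[0]-25:c[0]+25]; row.append(cv2.resize(t,(155,155),interpolation=0))
        h=cv2.cvtColor(t,cv2.COLOR_BGR2HSV); print(n,k,h[25,::6].tolist())
    rows.append(np.hstack(row))
cv2.imwrite('pics/crops0.png',np.vstack(rows))
E
```

```text
scene ring [[11, 137, 121], [12, 143, 73], [9, 56, 77], [105, 4, 120], [60, 1, 220], [120, 1, 227], [90, 3, 195], [10, 138, 122], [11, 144, 122]]
scene pulley [[12, 138, 76], [11, 131, 78], [108, 165, 93], [108, 155, 183], [115, 16, 209], [108, 137, 188], [108, 161, 173], [11, 116, 117], [11, 147, 120]]
scene bearing [[12, 139, 134], [11, 136, 77], [4, 21, 84], [0, 8, 136], [8, 22, 91], [0, 8, 100], [5, 15, 217], [11, 144, 119], [11, 136, 118]]
scene driver [[11, 134, 129], [12, 145, 109], [12, 141, 74], [18, 141, 170], [22, 133, 246], [20, 139, 231], [12, 145, 127], [11, 142, 126], [11, 135, 102]]
scene old [[74, 97, 144], [73, 88, 87], [9, 158, 116], [8, 169, 128], [8, 158, 102], [10, 174, 63], [9, 154, 98], [76, 93, 66], [73, 95, 145]]
top ring [[11, 141, 166], [11, 134, 169], [90, 1, 251], [11, 141, 96], [11, 129, 97], [11, 137, 125], [9, 27, 196], [8, 60, 123], [12, 136, 94]]
top pulley [[11, 141, 174], [11, 137, 173], [108, 163, 197], [0, 1, 251], [150, 1, 251], [165, 2, 251], [107, 159, 237], [12, 144, 101], [11, 138, 102]]
top bearing [[11, 141, 173], [11, 138, 176], [11, 138, 176], [160, 5, 159], [12, 130, 104], [11, 136, 111], [160, 5, 147], [12, 141, 103], [11, 141, 165]]
top driver [[11, 135, 153], [10, 141, 156], [10, 139, 162], [28, 98, 255], [27, 108, 255], [28, 95, 255], [23, 129, 250], [11, 131, 101], [9, 124, 99]]
top old [[75, 97, 184], [76, 97, 160], [71, 77, 175], [11, 126, 109], [75, 96, 111], [11, 136, 157], [24, 68, 79], [74, 94, 135], [75, 96, 181]]
```

View pics/crops0.png

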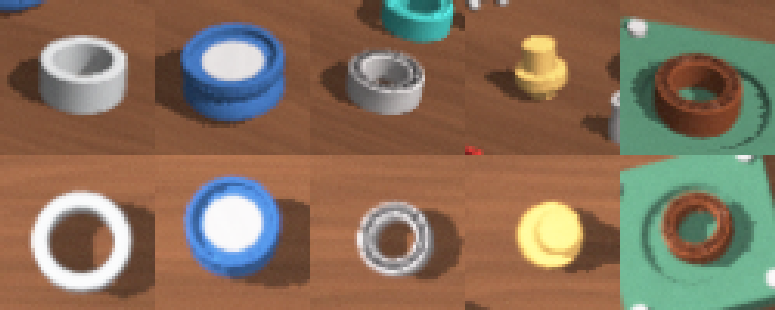

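The crops confirm the choices. The small pulley has the blue rim and white disc, and the new bearing has black seal lines. Now the silhouette fits.

```bash
cat > meas.py <<'E'
from fit import *
def masks(f):
    h=cv2.cvtColor(f['img'],cv2.COLOR_BGR2HSV).astype(int);H,s,v=h[...,0],h[...,1],h[...,2]
    grey=(s<75)&(v>70)
    return {'ring':grey,'bearing':grey,'pulley':((abs(H-109)<12)&(s>90))|grey,'driver':(H>=15)&(H<40)&(s>60)&(v>120),
     'old':(H<16)&(s>80),'green':(H>60)&(H<90)&(s>50),'red':((H<7)|(H>172))&(s>165)}
def local(m,f,x,y,z,n=40):
    c=proj(f,[[x,y,z+15]])[0].round().astype(int);o=np.zeros_like(m);sl=np.s_[max(0,c[1]-n//2):c[1]+n//2,max(0,c[0]-n//2):c[0]+n//2]
    o[sl]=m[sl];return fill(o)
def bedfit(f,x,y,size,zt,mask,yaw0=0):
    from scipy.optimize import minimize
    c0=proj(f,[[x,y,zt]])[0].round()-60;n=120
    M=mask[int(c0[1]):int(c0[1])+n,int(c0[0]):int(c0[0])+n].astype(np.float32)
    def cost(v):
        a=v[2]*np.pi/180;cs=np.array([[1,1],[-1,1],[-1,-1],[1,-1]])*size/2@np.array([[np.cos(a),np.sin(a)],[-np.sin(a),np.cos(a)]])+v[:2]
        p=proj(f,np.r_[np.c_[cs,np.full(4,zt)],np.c_[cs,np.zeros(4)]]);m=np.zeros((n*S,n*S),np.uint8)
        cv2.fillConvexPoly(m,cv2.convexHull(((p-c0+.5)*S*16).astype(np.int32)),1,shift=4)
        return np.abs(cv2.resize(m.astype(np.float32),(n,n),interpolation=cv2.INTER_AREA)-M).sum()
    best=min((minimize(cost,[x,y,a],method='Nelder-Mead',options=dict(initial_simplex=[[x-5,y-5,a],[x+8,y,a],[x,y+8,a],[x,y,a+8]])) for a in (-12,0,12)),key=lambda r:r.fun)
    return best.x,best.fun/M.sum()
E
python3 - <<'E'
from meas import *
import pickle;F=pickle.load(open('F0.pkl','rb'))
G={'ring':(448,10,0),'pulley':(642,12,0),'bearing':(450,233,0),'driver':(430,-222,0),'old':(655,195,17)}
for n,f in F.items():
    m=masks(f)
    for k,(x,y,z) in G.items():
        r,e=fitsil(f,local(m[k],f,x,y,z,54 if k in('pulley','ring') else 40),k,x,y,z); print(n,k,r.round(1),round(e,3))
    print(n,'bed',[np.round(q,2) for q in bedfit(f,655,197,120,22,fill(m['green']))])
    print(n,'tin',[np.round(q,2) for q in bedfit(f,645,-236,140,35,fill(m['red']))])
E
```

```text
scene ring [441.4   8.2] 0.04
scene pulley [644.   13.5] 0.03
scene bearing [447.  229.4] 0.054
scene driver [ 427.9 -226.5] 0.079
scene old [659.4 196. ] 0.115
scene bed [array([658.17, 200.31,  16.18]), np.float64(0.05)]
scene tin [array([ 645.29, -236.64,    4.75]), np.float64(0.02)]
top ring [443.4   8.7] 0.047
top pulley [644.4  13.4] 0.058
top bearing [447.7 230.4] 0.039
top driver [ 430.2 -226.1] 0.075
top old [661.8 197.2] 0.137
top bed [array([659.57, 201.29,  16.07]), np.float64(0.04)]
top tin [array([ 646.35, -236.43,    4.87]), np.float64(0.02)]
```

Both cameras agree to within about 2 mm:

| Part | x, y (mm) |
|---|---|
| Bed | (659, 201), yaw 16° |
| Old bearing | (660.5, 196.5) |
| Ring | (442.5, 8.5) |
| Small pulley | (644, 13.5) |
| New bearing | (447.5, 230) |
| Driver | (429, -226) |
| Tray | (646, -236.5) |

The current jaw axis of -72° already lines up with the bed's sides. I go for the old bearing first.

{"name": "play_rows", "arguments": {
  "motion": [
    [0.02, 0.03, 0, 0, 1],
    [0.04, 0.06, 0, 0, 1],
    [0.06, 0.093, 0, 0, 1],
    [0.082, 0.126, 0, 0, 1],
    [0.104, 0.16, 0, 0, 1],
    [0.126, 0.195, 0, 0, 1],
    [0.148, 0.23, 0, 0, 1],
    [0.17, 0.264, 0, 0, 1]
  ],
  "squeeze": 35
}}

```text
time_s: 1.57
ee_pos: [349.7, -280.5, 214.2]
ee_rot: [128.9, 90.0, -32.9]
force: [1.0, -0.5, 0.2]
gripper_width: 91.1
```

{"name": "play_rows", "arguments": {
  "motion": [
    [0.022, 0.034, 0, 0, 1],
    [0.044, 0.068, 0, 0, 1],
    [0.066, 0.102, 0, 0, 1],
    [0.088, 0.136, 0, 0, 1],
    [0.11, 0.17, 0, 0, 1],
    [0.132, 0.204, 0, 0, 1],
    [0.154, 0.238, 0, 0, 1],
    [0.176, 0.272, -0.01, 0, 1]
  ]
}}

```text
time_s: 2.23
ee_pos: [527.2, -8.5, 205.8]
ee_rot: [156.8, 89.7, -5.0]
force: [1.3, -0.9, 0.3]
gripper_width: 91.6
```

{"name": "play_rows", "arguments": {
  "motion": [
    [0.022, 0.034, -0.01, 0, 1],
    [0.044, 0.068, -0.02, 0, 1],
    [0.066, 0.102, -0.03, 0, 1],
    [0.088, 0.136, -0.05, 0, 1],
    [0.11, 0.165, -0.07, 0, 1],
    [0.125, 0.187, -0.09, 0, 1],
    [0.135, 0.206, -0.11, 0, 1],
    [0.135, 0.207, -0.12, 0, 1]
  ]
}}

```text
time_s: 2.9
ee_pos: [660.6, 200.2, 80.3]
ee_rot: [-32.8, 89.9, 165.5]
force: [-0.5, -0.8, 0.2]
gripper_width: 91.3
```

```bash
python3 - <<'E'
from h import *
s=sensors.state();print({k:np.round(v,1) for k,v in s.items() if k!='effort'})
f=grab_frame('scene');g=grab_frame('top')
cv2.imwrite('pics/a1.png',np.hstack([cv2.resize(f['img'][150:370,200:430],(400,383)),cv2.resize(g['img'][50:270,80:310],(400,383))]))
E
```

```text
{'time_s': np.float64(2.9), 'qpos': array([15.9, 34.1, 83.2,  0.1, 62.7, 87.5]), 'qvel': array([ -1.4,   3.2,  10.3,  -2. , -11.2,  -0.5]), 'ee_pos': array([660.6, 200.2,  80.3]), 'ee_rot': array([-32.8,  89.9, 165.5]), 'force': array([-0.5, -0.8,  0.2]), 'torque': array([-0., -0., -0.]), 'gripper_width': np.float64(91.3)}
```

View pics/a1.png

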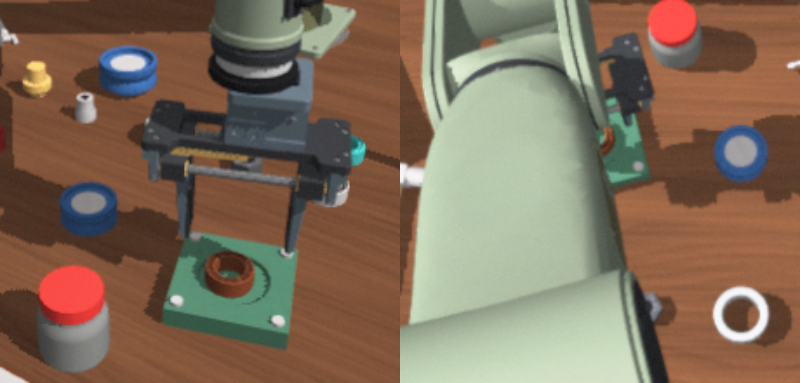

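The gripper stands above the bed with the rusty bearing between its fingers, and nothing is in the way. Next I descend and grip.

{"name": "play_rows", "arguments": {
  "motion": [
    [0, 0, -0.015, 0, 1],
    [0, 0, -0.03, 0, 1],
    [0, 0, -0.045, 0, 1],
    [0, 0, -0.055, 0, 1],
    [0, 0, -0.0585, 0, 1],
    [0, 0, -0.0585, 0, 1],
    [0, 0, -0.0585, 0, 0.6],
    [0, 0, -0.0585, 0, 0.4]
  ]
}}

```text
time_s: 3.67
ee_pos: [660.9, 196.5, 26.9]
ee_rot: [174.0, 89.9, 12.2]
force: [0.5, -0.5, 0.2]
gripper_width: 80.7
```

{"name": "play_rows", "arguments": {
  "motion": [
    [0, 0, 0, 0, 0.3],
    [0, 0, 0, 0, 0.3],
    [0, 0, 0, 0, 0.3],
    [0, 0, 0, 0, 0.3],
    [0, 0, 0, 0, 0.3],
    [0, 0, 0, 0, 0.3],
    [0, 0, 0, 0, 0.3],
    [0, 0, 0, 0, 0.3]
  ]
}}

```text
time_s: 4.33
ee_pos: [660.2, 196.6, 25.6]
ee_rot: [138.1, 90.0, -23.8]
force: [0.1, -0.4, 0.9]
gripper_width: 48.3
```

{"name": "play_rows", "arguments": {
  "motion": [
    [0, 0, 0, 0, 0.3],
    [0, 0, 0.005, 0, 0.3],
    [0, 0, 0.015, 0, 0.3],
    [0, 0, 0.03, 0, 0.3],
    [0, 0, 0.05, 0, 0.3],
    [0, 0, 0.07, 0, 0.3],
    [0, 0, 0.085, 0, 0.3],
    [0, 0, 0.09, 0, 0.3]
  ]
}}

```text
time_s: 5.0
ee_pos: [661.6, 197.1, 119.2]
ee_rot: [177.5, 89.7, 15.7]
force: [0.9, -0.5, -1.3]
gripper_width: 48.6
```

```bash
python3 - <<'E'
from h import *
s=sensors.state();print({k:np.round(v,1) for k,v in s.items() if k!='effort'})
f=grab_frame('scene')
cv2.imwrite('pics/a2.png',cv2.resize(f['img'][150:370,200:430],(600,574)))
E
```

```text
{'time_s': np.float64(5.0), 'qpos': array([15.6, 32.1, 81. ,  0. , 66.6, 87.5]), 'qvel': array([ 0.1, -1.3, -2.1, -0.1,  5.2,  0. ]), 'ee_pos': array([661.6, 197.1, 119.2]), 'ee_rot': array([177.5,  89.7,  15.7]), 'force': array([ 0.9, -0.5, -1.3]), 'torque': array([-0. , -0.1,  0. ]), 'gripper_width': np.float64(48.6)}
```

View pics/a2.png

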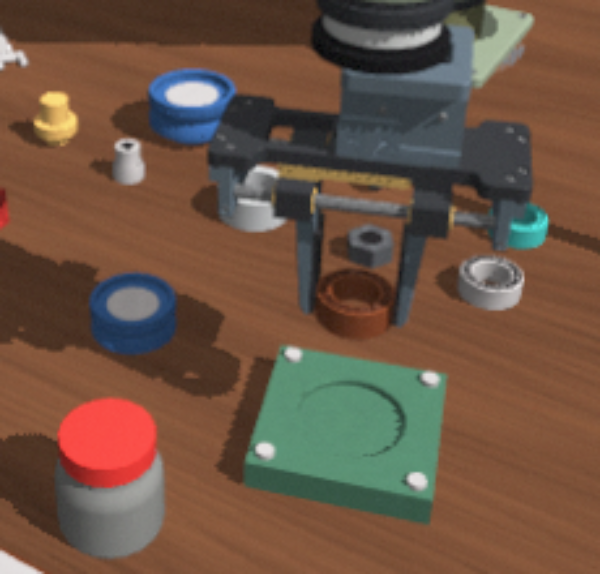

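The bearing is held level, with the load at about 1.3 N and the bed empty. I carry it to the tray.

{"name": "play_rows", "arguments": {
  "motion": [
    [-0.001, -0.02, 0, 0, 0.3],
    [-0.002, -0.055, 0, 0, 0.3],
    [-0.003, -0.09, 0, 0, 0.3],
    [-0.005, -0.13, 0, 0, 0.3],
    [-0.007, -0.17, 0, 0, 0.3],
    [-0.008, -0.21, 0, 0, 0.3],
    [-0.009, -0.25, 0, 0, 0.3],
    [-0.01, -0.29, 0, 0, 0.3]
  ]
}}

```text
time_s: 5.72
ee_pos: [649.0, -95.1, 114.4]
ee_rot: [-26.9, 89.9, 171.3]
force: [0.7, -0.1, -2.2]
gripper_width: 48.1
```

{"name": "play_rows", "arguments": {
  "motion": [
    [-0.001, -0.04, 0, 0, 0.3],
    [-0.002, -0.08, 0, 0, 0.3],
    [-0.003, -0.11, 0, 0, 0.3],
    [-0.004, -0.13, -0.01, 0, 0.3],
    [-0.004, -0.14, -0.03, 0, 0.3],
    [-0.004, -0.143, -0.05, 0, 0.3],
    [-0.004, -0.143, -0.065, 0, 0.3],
    [-0.004, -0.143, -0.075, 0, 0.3]
  ]
}}

```text
time_s: 6.38
ee_pos: [644.2, -236.4, 37.3]
ee_rot: [-39.0, 89.7, 159.1]
force: [-0.2, 0.0, -1.0]
gripper_width: 48.1
```

{"name": "play_rows", "arguments": {
  "motion": [
    [0, 0, -0.01, 0, 0.3],
    [0, 0, -0.018, 0, 0.3],
    [0, 0, -0.023, 0, 0.3],
    [0, 0, -0.025, 0, 0.3],
    [0, 0, -0.025, 0, 0.3],
    [0, 0, -0.025, 0, 0.7],
    [0, 0, -0.025, 0, 0.7],
    [0, 0, -0.025, 0, 0.7]
  ]
}}

```text
time_s: 7.05
ee_pos: [646.8, -236.7, 16.7]
ee_rot: [138.5, 89.9, -23.3]
force: [0.3, 0.6, 0.4]
gripper_width: 63.1
```

{"name": "play_rows", "arguments": {
  "motion": [
    [0, 0, 0.005, 0, 0.7],
    [0, 0, 0.03, 0, 0.7],
    [0, 0, 0.065, 0, 0.8],
    [-0.01, 0.012, 0.1, 0, 0.9],
    [-0.03, 0.036, 0.12, 0, 1],
    [-0.055, 0.066, 0.13, 0, 1],
    [-0.08, 0.096, 0.13, 0, 1],
    [-0.105, 0.126, 0.13, 0, 1]
  ]
}}

```text
time_s: 7.72
ee_pos: [540.6, -109.6, 147.4]
ee_rot: [150.8, 89.8, -11.1]
force: [0.8, 0.7, 0.2]
gripper_width: 90.9
```

```bash
python3 - <<'E'
from meas import *
for n in ['scene','top']:
    f=grab_frame(n); cv2.imwrite(f'pics/b_{n}.png',f['img']); m=masks(f)
    h=cv2.cvtColor(f['img'],cv2.COLOR_BGR2HSV)
    c=proj(f,[[646,-236,15]])[0].astype(int); print(n,h[c[1],c[0]-16:c[0]+17:2].tolist())
E
```

```text
scene [[1, 189, 223], [1, 190, 220], [2, 185, 127], [9, 171, 91], [8, 165, 99], [9, 169, 115], [8, 169, 125], [9, 178, 122], [9, 168, 117], [8, 168, 105], [8, 163, 64], [9, 149, 116], [9, 166, 126], [8, 171, 127], [1, 190, 219], [1, 188, 224], [1, 189, 224]]
top [[52, 31, 123], [48, 30, 110], [53, 32, 96], [53, 34, 97], [48, 31, 98], [51, 33, 101], [53, 36, 112], [51, 33, 124], [48, 36, 126], [48, 33, 130], [49, 34, 127], [55, 32, 89], [48, 33, 156], [50, 34, 163], [49, 33, 160], [50, 33, 164], [48, 34, 163]]
```

View pics/b_scene.png

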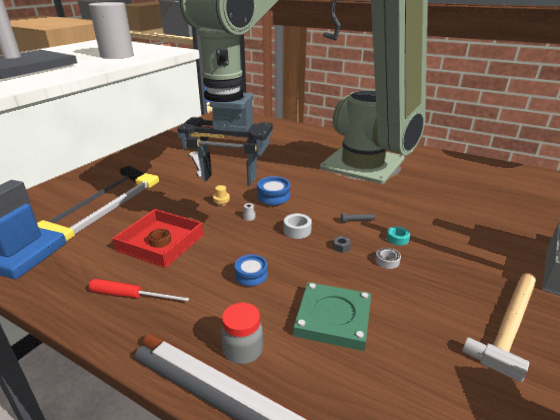

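View pics/b_top.png

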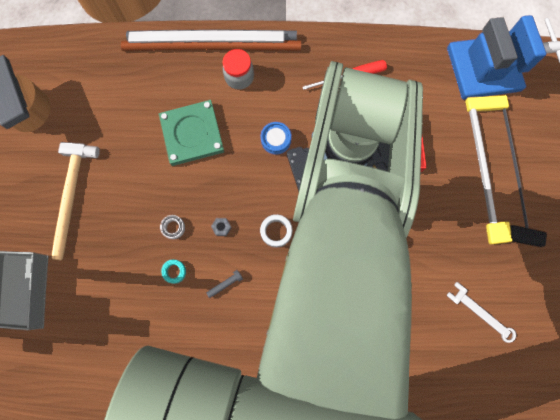

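The old bearing lies in the tray, at about (160,237) in the scene view, and the recess is now clear. I check the recess centre directly with an overlay.

```bash
python3 - <<'E'
from meas import *
ims=[]
for n in ['scene','top']:
    f=grab_frame(n); m=masks(f)
    if n=='scene': print('old',fitsil(f,local(m['old'],f,646,-236,5,40),'old',646,-236,5))
    print('bed',bedfit(f,655,197,120,22,fill(m['green'])))
    c=proj(f,[[659,201,22]])[0].astype(int)-40
    t=cv2.resize(f['img'][c[1]:c[1]+80,c[0]:c[0]+80],(400,400),interpolation=cv2.INTER_CUBIC)
    for p in (proj(f,circ(659,201,22,36))-c+.5)*5: cv2.circle(t,tuple(p.astype(int).tolist()),1,(0,255,255),-1)
    ims.append(t)
cv2.imwrite('pics/rec.png',np.hstack(ims))
E
```

```text
old (array([ 675.24337769, -230.98635864]), np.float64(0.7409375))
bed (array([658.23421602, 200.22850625,  16.07776985]), np.float64(0.044629442121766394))
bed (array([659.66170096, 201.28993296,  16.13640777]), np.float64(0.043595211291998615))
```

View pics/rec.png

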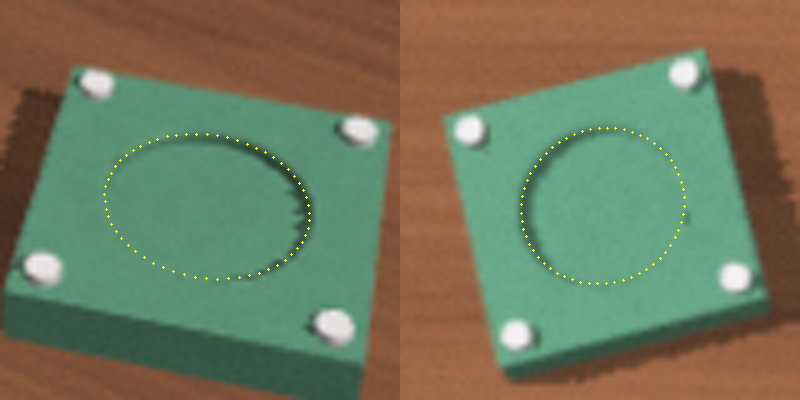

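The overlay matches the recess in both views, so bed (659, 201) is confirmed. Next is the ring.

{"name": "play_rows", "arguments": {
  "motion": [
    [-0.025, 0.03, 0, 0, 1],
    [-0.05, 0.06, 0, 0, 1],
    [-0.075, 0.09, -0.005, 0, 1],
    [-0.09, 0.109, -0.02, 0, 1],
    [-0.0985, 0.119, -0.04, 0, 1],
    [-0.0985, 0.119, -0.06, 0, 1],
    [-0.0985, 0.119, -0.075, 0, 1],
    [-0.0985, 0.119, -0.08, 0, 1]
  ]
}}

```text
time_s: 8.58
ee_pos: [443.0, 8.1, 64.0]
ee_rot: [-8.3, 89.9, -170.1]
force: [-0.2, 0.3, -0.1]
gripper_width: 91.0
```

{"name": "play_rows", "arguments": {
  "motion": [
    [0, 0, -0.01, 0, 1],
    [0, 0, -0.025, 0, 1],
    [0, 0, -0.04, 0, 1],
    [0, 0, -0.05, 0, 1],
    [0, 0, -0.0535, 0, 1],
    [0, 0, -0.0535, 0, 0.65],
    [0, 0, -0.0535, 0, 0.65],
    [0, 0, -0.0535, 0, 0.65]
  ]
}}

```text
time_s: 9.25
ee_pos: [443.8, 8.3, 12.7]
ee_rot: [157.6, 89.9, -4.3]
force: [0.1, -0.0, 0.0]
gripper_width: 73.9
```

{"name": "play_rows", "arguments": {
  "motion": [
    [0, 0, 0, 0, 0.65],
    [0, 0, 0, 0, 0.65],
    [0, 0, 0, 0, 0.65],
    [0, 0, 0, 0, 0.65],
    [0, 0, 0, 0, 1],
    [0, 0, 0, 0, 1],
    [0, 0, 0, 0, 1],
    [0, 0, 0, 0, 1]
  ]
}}

```text
time_s: 9.92
ee_pos: [442.1, 8.7, 11.7]
ee_rot: [-20.1, 89.9, 178.1]
force: [0.0, 1.0, -0.1]
gripper_width: 89.7
```

{"name": "play_rows", "arguments": {
  "motion": [
    [0, 0, 0, 0.1, 1],
    [0, 0, 0, 0.2, 1],
    [0, 0, 0, 0.3, 1],
    [0, 0, 0, 0.4, 1],
    [0, 0, 0, 0.5, 1],
    [0, 0, 0, 0.6, 1],
    [0, 0, 0, 0.7, 1],
    [0, 0, 0, 0.8, 1]
  ]
}}

```text
time_s: 10.58
ee_pos: [442.3, 8.7, 11.8]
ee_rot: [-67.2, 90.0, 177.1]
force: [0.6, -0.4, -0.5]
gripper_width: 91.7
```

{"name": "play_rows", "arguments": {
  "motion": [
    [0, 0, 0, 0.12, 1],
    [0, 0, 0, 0.24, 1],
    [0, 0, 0, 0.36, 1],
    [0, 0, 0, 0.48, 1],
    [0, 0, 0, 0.6, 1],
    [0, 0, 0, 0.71, 1],
    [0, 0, 0, 0.77, 1],
    [0, 0, 0, 0.77, 0.65]
  ]
}}

```text
time_s: 11.25
ee_pos: [442.3, 8.6, 11.8]
ee_rot: [-117.0, 90.0, 171.2]
force: [0.4, 0.4, 0.3]
gripper_width: 86.9
```

{"name": "play_rows", "arguments": {
  "motion": [
    [0, 0, 0, 0, 0.6],
    [0, 0, 0, 0, 0.6],
    [0, 0, 0, 0, 0.6],
    [0, 0, 0, 0, 0.6],
    [0, 0, 0, 0, 0.6],
    [0, 0, 0, 0, 0.6],
    [0, 0, 0, 0, 0.6],
    [0, 0, 0, 0, 0.6]
  ]
}}

```text
time_s: 11.92
ee_pos: [442.6, 8.6, 11.9]
ee_rot: [-174.1, 90.0, 114.0]
force: [-0.3, 0.4, -1.0]
gripper_width: 64.2
```

```bash
python3 - <<'E'
from meas import *
s=sensors.state();print({k:np.round(v,1) for k,v in s.items() if k!='effort'})
f=grab_frame('scene')
cv2.imwrite('pics/c1.png',cv2.resize(f['img'][130:300,200:430],(690,510)))
E
```

```text
{'time_s': np.float64(11.9), 'qpos': array([ -0.4,  20.7, 121.9,   0. ,  37.4, -18.5]), 'qvel': array([ 0. , -0.1, -0. , -0. ,  0. , -0.1]), 'ee_pos': array([442.6,   8.6,  11.9]), 'ee_rot': array([-174.1,   90. ,  114. ]), 'force': array([-0.3,  0.4, -1. ]), 'torque': array([ 0. , -0.1, -0. ]), 'gripper_width': np.float64(64.2)}
```

View pics/c1.png

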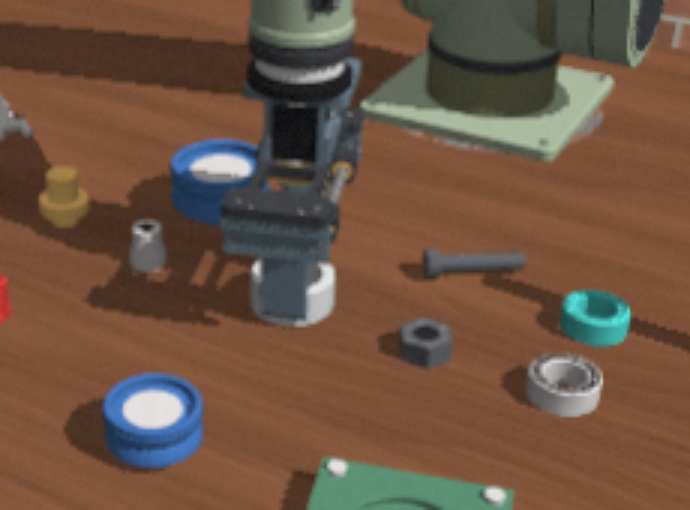

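{"name": "play_rows", "arguments": {
  "motion": [
    [0, 0, 0.01, 0, 0.6],
    [0, 0, 0.03, 0, 0.6],
    [0, 0, 0.055, 0, 0.6],
    [0.02, 0.018, 0.08, 0, 0.6],
    [0.045, 0.04, 0.09, 0, 0.6],
    [0.075, 0.067, 0.09, 0, 0.6],
    [0.105, 0.093, 0.09, 0, 0.6],
    [0.135, 0.12, 0.09, 0, 0.6]
  ]
}}

```text
time_s: 12.63
ee_pos: [578.2, 129.6, 101.9]
ee_rot: [-70.1, 90.0, -142.1]
force: [0.9, -1.3, -2.3]
gripper_width: 64.0
```

{"name": "play_rows", "arguments": {
  "motion": [
    [0.03, 0.026, 0, 0, 0.6],
    [0.055, 0.049, 0, 0, 0.6],
    [0.072, 0.064, 0, 0, 0.6],
    [0.08, 0.071, -0.01, 0, 0.6],
    [0.0815, 0.0725, -0.02, 0, 0.6],
    [0.0815, 0.0725, -0.035, 0, 0.6],
    [0.0815, 0.0725, -0.05, 0, 0.6],
    [0.0815, 0.0725, -0.06, 0, 0.6]
  ]
}}

```text
time_s: 13.3
ee_pos: [655.9, 199.2, 38.7]
ee_rot: [-88.3, 89.6, -160.3]
force: [-0.9, 0.3, -3.1]
gripper_width: 64.3
```

```bash
python3 - <<'E'
from meas import *
s=sensors.state();print({k:np.round(v,1) for k,v in s.items() if k!='effort'})
f=grab_frame('scene')
cv2.imwrite('pics/c2.png',cv2.resize(f['img'][220:370,240:420],(720,600)))
E
```

```text
{'time_s': np.float64(13.3), 'qpos': array([15.9, 36.1, 86.2, -0. , 58.1, -2.1]), 'qvel': array([ -0. ,   6.1,   5.8,   0.2, -12.8,   0.1]), 'ee_pos': array([655.9, 199.2,  38.7]), 'ee_rot': array([ -88.3,   89.6, -160.3]), 'force': array([-0.9,  0.3, -3.1]), 'torque': array([-0. , -0.1, -0. ]), 'gripper_width': np.float64(64.3)}
```

View pics/c2.png

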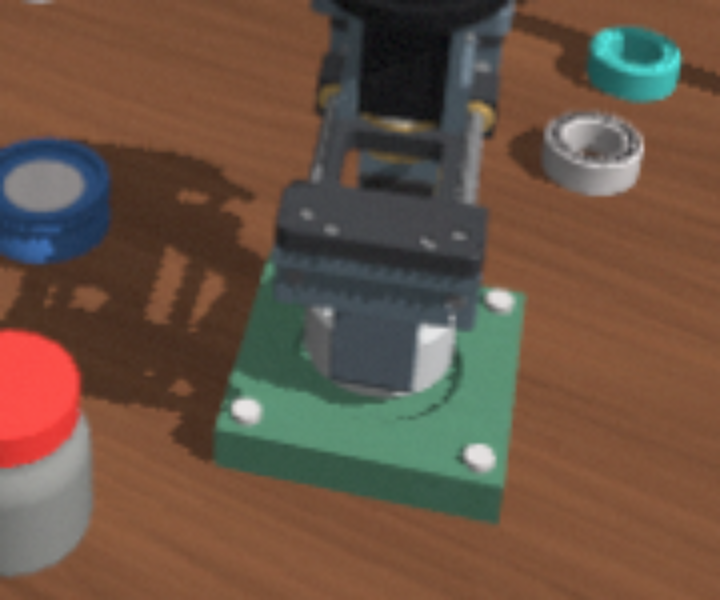

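{"name": "play_rows", "arguments": {
  "motion": [
    [0, 0, -0.002, 0, 0.6],
    [0, 0, -0.004, 0, 0.6],
    [0, 0, -0.004, 0, 0.6],
    [0, 0, -0.004, 0, 0.6],
    [0, 0, -0.004, 0, 0.6],
    [0, 0, -0.004, 0, 0.6],
    [0, 0, -0.004, 0, 0.6],
    [0, 0, -0.004, 0, 0.6]
  ]
}}

```text
time_s: 14.02
ee_pos: [659.2, 201.1, 38.3]
ee_rot: [88.9, 90.0, 17.1]
force: [0.4, 0.2, -3.1]
gripper_width: 64.2
```

```bash
python3 - <<'E'
from meas import *
s=sensors.state();print({k:np.round(v,1) for k,v in s.items() if k!='effort'})
f=grab_frame('scene')
c=proj(f,[[659,201,22]])[0].astype(int)-35
t=cv2.resize(f['img'][c[1]-10:c[1]+60,c[0]:c[0]+70],(600,600),interpolation=cv2.INTER_CUBIC)
z=s['ee_pos'][2]-12
for C,cc in ((circ(659,201,22,36),(0,255,255)),(circ(659,201,z,33),(255,0,255))):
  for p in (proj(f,C)-c+[.5,10.5])*600/70: cv2.circle(t,tuple(p.astype(int).tolist()),1,cc,-1)
cv2.imwrite('pics/c3.png',t)
E
```

```text
{'time_s': np.float64(14.0), 'qpos': array([16. , 36.2, 86. ,  0. , 57.7, -2.1]), 'qvel': array([ 0.1,  0.2,  0.1, -0.1, -0.1, -0. ]), 'ee_pos': array([659.2, 201.1,  38.3]), 'ee_rot': array([88.9, 90. , 17.1]), 'force': array([ 0.4,  0.2, -3.1]), 'torque': array([ 0. , -0.1, -0. ]), 'gripper_width': np.float64(64.2)}
```

View pics/c3.png

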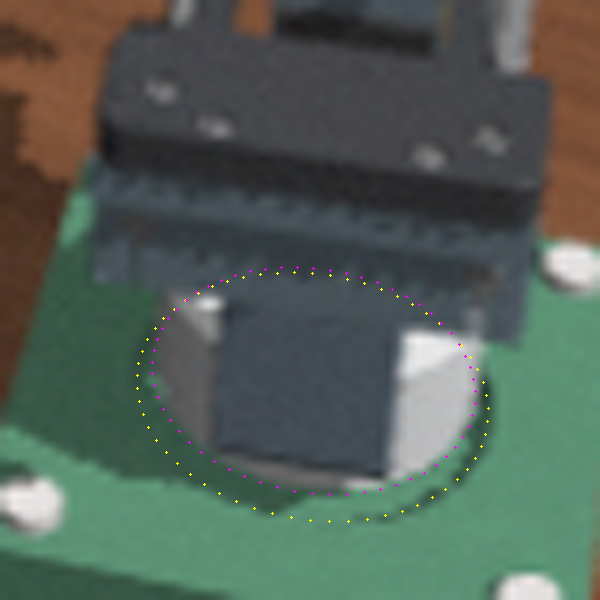

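The ring's underside matches the predicted circle at the tool position to about 1 px, so there's no notable bias. Now I lower it.

{"name": "play_rows", "arguments": {
  "motion": [
    [0, 0, -0.002, 0, 0.6],
    [0, 0, -0.004, 0, 0.6],
    [0, 0, -0.006, 0, 0.6],
    [0, 0, -0.008, 0, 0.6],
    [0, 0, -0.009, 0, 0.6],
    [0, 0, -0.009, 0, 0.6],
    [0, 0, -0.009, 0, 0.6],
    [0, 0, -0.009, 0, 0.6]
  ]
}}

```text
time_s: 14.73
ee_pos: [659.0, 201.0, 29.0]
ee_rot: [-105.4, 90.0, -177.3]
force: [-1.1, -0.4, -1.8]
gripper_width: 64.0
```

{"name": "play_rows", "arguments": {
  "motion": [
    [0, 0, 0, 0, 0.85],
    [0, 0, 0, 0, 0.85],
    [0, 0, 0, 0, 0.85],
    [0, 0, 0, 0, 0.85],
    [0, 0, 0.02, 0, 0.85],
    [0, 0, 0.05, 0, 0.9],
    [0, -0.01, 0.085, 0, 1],
    [0, -0.04, 0.1, 0, 1]
  ]
}}

```text
time_s: 15.4
ee_pos: [661.4, 164.7, 133.8]
ee_rot: [97.1, 89.5, 25.4]
force: [-0.3, 0.1, 0.1]
gripper_width: 90.0
```

{"name": "play_rows", "arguments": {
  "motion": [
    [0, -0.04, 0, 0, 1],
    [-0.001, -0.08, 0, 0, 1],
    [-0.002, -0.11, 0, 0, 1],
    [-0.008, -0.135, -0.01, 0, 1],
    [-0.015, -0.1475, -0.02, 0, 1],
    [-0.015, -0.1475, -0.035, 0, 1],
    [-0.015, -0.1475, -0.05, 0, 1],
    [-0.015, -0.1475, -0.06, 0, 1]
  ]
}}

```text
time_s: 16.07
ee_pos: [643.5, 13.0, 67.9]
ee_rot: [-110.4, 89.9, 177.6]
force: [-0.2, -0.5, -0.1]
gripper_width: 91.4
```

```bash
python3 - <<'E'
from meas import *
PR['r2']=[(33,0,30)]
ims=[]
for n in ['scene','top']:
    f=grab_frame(n); m=masks(f)
    r=fitsil(f,local(m['ring'],f,659,201,17,46),'r2',659,201,17); print(n,r)
    c=proj(f,[[659,201,22]])[0].astype(int)-40
    t=cv2.resize(f['img'][c[1]:c[1]+80,c[0]:c[0]+80],(400,400),interpolation=cv2.INTER_CUBIC)
    for z,rr in((47,33),(47,23),(22,36)):
      for p in (proj(f,circ(659,201,z,rr))-c+.5)*5: cv2.circle(t,tuple(p.astype(int).tolist()),1,(0,0,255),-1)
    ims.append(t)
cv2.imwrite('pics/d1.png',np.hstack(ims))
E
```

```text
scene (array([658.07350393, 200.64259185]), np.float64(0.036906492248062014))
top (array([659.56253814, 201.70657893]), np.float64(0.05052024348810872))
```

View pics/d1.png

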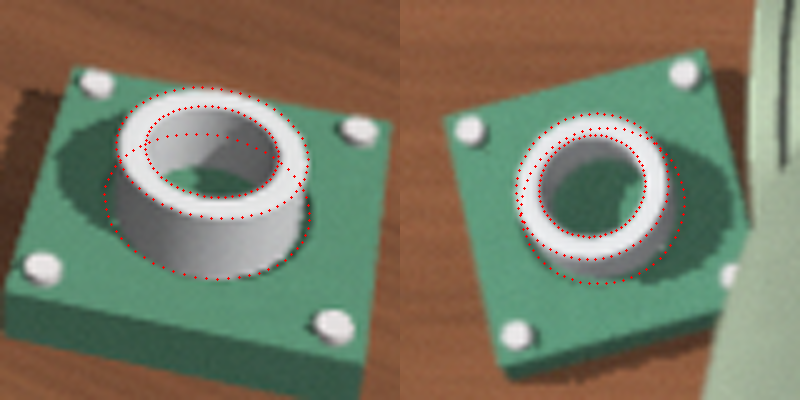

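The ring sits fully in the recess at (659, 201). Next is the pulley, which I centre with two grips at right angles.

{"name": "play_rows", "arguments": {
  "motion": [
    [0, 0, -0.01, 0, 1],
    [0, 0, -0.025, 0, 1],
    [0, 0, -0.04, 0, 1],
    [0, 0, -0.052, 0, 1],
    [0, 0, -0.057, 0, 1],
    [0, 0, -0.057, 0, 0.65],
    [0, 0, -0.057, 0, 0.65],
    [0, 0, -0.057, 0, 0.65]
  ]
}}

```text
time_s: 16.83
ee_pos: [644.9, 13.6, 12.9]
ee_rot: [72.9, 89.9, 1.1]
force: [0.1, -0.2, 0.1]
gripper_width: 74.1
```

{"name": "play_rows", "arguments": {
  "motion": [
    [0, 0, 0, 0, 0.65],
    [0, 0, 0, 0, 0.65],
    [0, 0, 0, 0, 0.65],
    [0, 0, 0, 0, 0.65],
    [0, 0, 0, 0, 1],
    [0, 0, 0, 0, 1],
    [0, 0, 0, 0, 1],
    [0, 0, 0, 0, 1]
  ]
}}

```text
time_s: 17.5
ee_pos: [643.8, 13.6, 11.6]
ee_rot: [-112.0, 90.0, 176.1]
force: [0.5, 0.1, -0.3]
gripper_width: 88.7
```

{"name": "play_rows", "arguments": {
  "motion": [
    [0, 0, 0, -0.1, 1],
    [0, 0, 0, -0.2, 1],
    [0, 0, 0, -0.3, 1],
    [0, 0, 0, -0.4, 1],
    [0, 0, 0, -0.5, 1],
    [0, 0, 0, -0.6, 1],
    [0, 0, 0, -0.7, 1],
    [0, 0, 0, -0.8, 1]
  ]
}}

```text
time_s: 18.17
ee_pos: [643.9, 13.6, 11.6]
ee_rot: [-58.0, 90.0, -176.0]
force: [0.6, -0.8, -0.1]
gripper_width: 91.2
```

{"name": "play_rows", "arguments": {
  "motion": [
    [0, 0, 0, -0.12, 1],
    [0, 0, 0, -0.24, 1],
    [0, 0, 0, -0.36, 1],
    [0, 0, 0, -0.48, 1],
    [0, 0, 0, -0.6, 1],
    [0, 0, 0, -0.71, 1],
    [0, 0, 0, -0.77, 1],
    [0, 0, 0, -0.77, 0.65]
  ]
}}

```text
time_s: 18.83
ee_pos: [643.9, 13.5, 11.7]
ee_rot: [-9.4, 90.0, -171.3]
force: [-0.8, -0.5, 0.1]
gripper_width: 86.9
```

{"name": "play_rows", "arguments": {
  "motion": [
    [0, 0, 0, 0, 0.6],
    [0, 0, 0, 0, 0.6],
    [0, 0, 0, 0, 0.6],
    [0, 0, 0, 0, 0.6],
    [0, 0, 0, 0, 0.6],
    [0, 0, 0, 0, 0.6],
    [0, 0, 0, 0, 0.6],
    [0, 0, 0, 0, 0.6]
  ]
}}

```text
time_s: 19.5
ee_pos: [644.2, 13.5, 11.9]
ee_rot: [97.5, 90.0, -64.3]
force: [-0.3, -1.6, -0.1]
gripper_width: 64.7
```

```bash
python3 - <<'E'
from meas import *
s=sensors.state();print({k:np.round(v,1) for k,v in s.items() if k!='effort'})
f=grab_frame('scene')
cv2.imwrite('pics/e1.png',cv2.resize(f['img'][200:350,180:360],(720,600)))
E
```

```text
{'time_s': np.float64(19.5), 'qpos': array([ 0.2, 34.5, 94.3, -0. , 51.2, 72. ]), 'qvel': array([ 0. ,  0. , -0. , -0.1,  0. ,  0.1]), 'ee_pos': array([644.2,  13.5,  11.9]), 'ee_rot': array([ 97.5,  90. , -64.3]), 'force': array([-0.3, -1.6, -0.1]), 'torque': array([-0.2, -0.1, -0. ]), 'gripper_width': np.float64(64.7)}
```

View pics/e1.png

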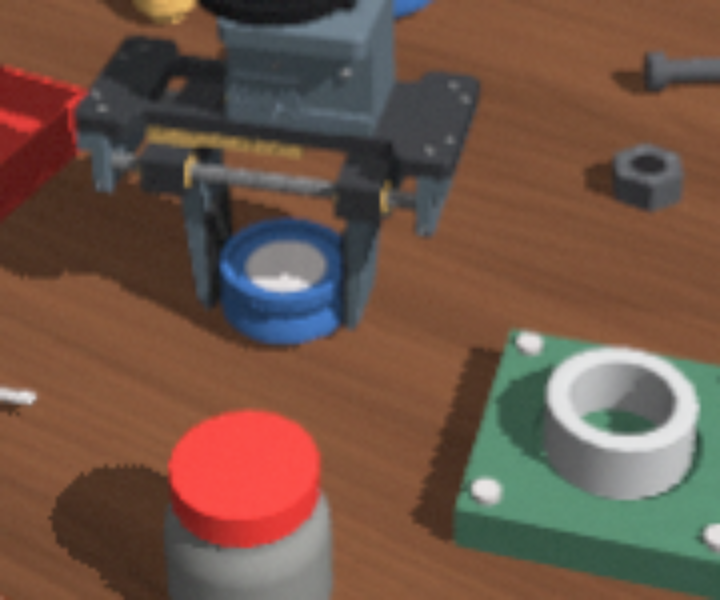

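{"name": "play_rows", "arguments": {
  "motion": [
    [0, 0, 0.01, 0, 0.6],
    [0, 0, 0.03, 0, 0.6],
    [0, 0, 0.055, 0, 0.6],
    [0, 0, 0.075, 0, 0.6],
    [0.002, 0.02, 0.085, 0, 0.6],
    [0.004, 0.045, 0.085, 0, 0.6],
    [0.006, 0.075, 0.085, 0, 0.6],
    [0.008, 0.105, 0.085, 0, 0.6]
  ]
}}

```text
time_s: 20.22
ee_pos: [651.6, 119.4, 97.7]
ee_rot: [-53.6, 90.0, 144.4]
force: [-0.3, 0.2, -3.2]
gripper_width: 64.9
```

{"name": "play_rows", "arguments": {
  "motion": [
    [0.003, 0.03, 0, 0, 0.6],
    [0.005, 0.055, 0, 0, 0.6],
    [0.006, 0.073, 0, 0, 0.6],
    [0.007, 0.081, 0, 0, 0.6],
    [0.007, 0.0825, -0.01, 0, 0.6],
    [0.007, 0.0825, -0.02, 0, 0.6],
    [0.007, 0.0825, -0.03, 0, 0.6],
    [0.007, 0.0825, -0.034, 0, 0.6]
  ]
}}

```text
time_s: 20.88
ee_pos: [657.5, 199.1, 60.1]
ee_rot: [2.8, 89.7, -159.1]
force: [-0.2, -0.3, -2.9]
gripper_width: 64.9
```

{"name": "play_rows", "arguments": {
  "motion": [
    [0, 0, 0, 0, 0.6],
    [0, 0, 0, 0, 0.6],
    [0, 0, -0.001, 0, 0.6],
    [0, 0, -0.003, 0, 0.6],
    [0, 0, -0.005, 0, 0.6],
    [0, 0, -0.007, 0, 0.6],
    [0, 0, -0.009, 0, 0.6],
    [0, 0, -0.009, 0, 0.6]
  ]
}}

```text
time_s: 21.55
ee_pos: [658.8, 201.0, 53.5]
ee_rot: [3.8, 89.9, -158.0]
force: [0.7, 0.4, -2.8]
gripper_width: 65.1
```

{"name": "play_rows", "arguments": {
  "motion": [
    [0, 0, -0.001, 0, 0.6],
    [0, 0, -0.002, 0, 0.6],
    [0, 0, -0.003, 0, 0.6],
    [0, 0, -0.004, 0, 0.6],
    [0, 0, -0.005, 0, 0.6],
    [0, 0, -0.005, 0, 0.6],
    [0, 0, -0.005, 0, 0.6],
    [0, 0, -0.005, 0, 0.6]
  ]
}}

```text
time_s: 22.22
ee_pos: [659.1, 201.1, 49.0]
ee_rot: [123.4, 90.0, -38.5]
force: [0.8, 0.4, -2.4]
gripper_width: 64.8
```

{"name": "play_rows", "arguments": {
  "motion": [
    [0, 0, 0, 0, 0.85],
    [0, 0, 0, 0, 0.85],
    [0, 0, 0, 0, 0.85],
    [0, 0, 0, 0, 0.85],
    [0, 0, 0.02, 0, 0.85],
    [0, 0, 0.05, 0, 0.9],
    [-0.01, 0, 0.085, 0, 1],
    [-0.04, 0.005, 0.1, 0, 1]
  ]
}}

```text
time_s: 22.88
ee_pos: [624.1, 206.1, 153.5]
ee_rot: [174.0, 89.4, 12.0]
force: [0.8, 1.2, 1.4]
gripper_width: 90.5
```

{"name": "play_rows", "arguments": {
  "motion": [
    [-0.04, 0.005, 0, 0, 1],
    [-0.08, 0.01, 0, 0, 1],
    [-0.12, 0.015, -0.01, 0, 1],
    [-0.15, 0.02, -0.03, 0, 1],
    [-0.168, 0.023, -0.05, 0, 1],
    [-0.1715, 0.024, -0.07, 0, 1],
    [-0.1715, 0.024, -0.08, 0, 1],
    [-0.1715, 0.024, -0.085, 0, 1]
  ]
}}

```text
time_s: 23.55
ee_pos: [447.2, 230.0, 63.1]
ee_rot: [17.7, 89.9, -144.1]
force: [-0.3, -0.1, 0.5]
gripper_width: 91.1
```

```bash
python3 - <<'E'
from meas import *
PR['st']=[(33,0,30),(33,30,58)]
ims=[]
for n in ['scene','top']:
    f=grab_frame(n); m=masks(f)
    h=cv2.cvtColor(f['img'],cv2.COLOR_BGR2HSV).astype(int);b=fill((abs(h[...,0]-109)<12)&(h[...,1]>90)) if 0 else None
    c=proj(f,[[659,201,45]])[0].astype(int)-40
    t=cv2.resize(f['img'][c[1]:c[1]+80,c[0]:c[0]+80],(400,400),interpolation=cv2.INTER_CUBIC)
    for z,rr in((75,33),(75,28),(47,33)):
      for p in (proj(f,circ(659,201,z,rr))-c+.5)*5: cv2.circle(t,tuple(p.astype(int).tolist()),1,(0,0,255),-1)
    ims.append(t)
cv2.imwrite('pics/e2.png',np.hstack(ims))
E
```

```text
(no output)
```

View pics/e2.png

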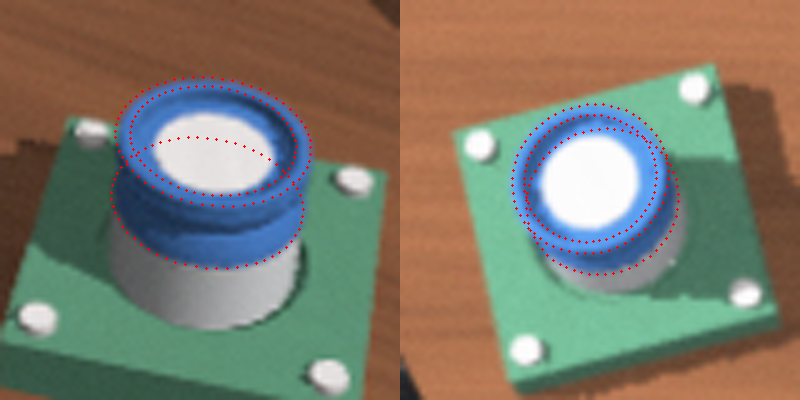

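The pulley is home in the ring, with its rim at z = 75 matching in both views. Now the new bearing, using a narrower opening near the turquoise look-alike.

{"name": "play_rows", "arguments": {
  "motion": [
    [0, 0, -0.01, 0, 1],
    [0, 0, -0.025, 0, 1],
    [0, 0, -0.04, 0, 1],
    [0, 0, -0.05, 0, 1],
    [0, 0, -0.054, 0, 0.6],
    [0, 0, -0.054, 0, 0.45],
    [0, 0, -0.054, 0, 0.45],
    [0, 0, -0.054, 0, 0.45]
  ]
}}

```text
time_s: 24.32
ee_pos: [448.3, 230.3, 10.6]
ee_rot: [-176.2, 89.9, 22.0]
force: [-0.0, -0.3, 0.5]
gripper_width: 67.6
```

{"name": "play_rows", "arguments": {
  "motion": [
    [0, 0, 0, 0, 0.4],
    [0, 0, 0, 0, 0.4],
    [0, 0, 0, 0, 0.4],
    [0, 0, 0, 0, 0.4],
    [0, 0, 0, 0, 0.4],
    [0, 0, 0, 0, 0.76],
    [0, 0, 0, 0, 0.76],
    [0, 0, 0, 0, 0.76]
  ]
}}

```text
time_s: 24.98
ee_pos: [447.4, 230.0, 9.8]
ee_rot: [9.6, 90.0, -152.3]
force: [0.3, 0.6, -0.4]
gripper_width: 65.5
```

{"name": "play_rows", "arguments": {
  "motion": [
    [0, 0, 0, 0, 0.76],
    [0, 0, 0, 0.08, 0.76],
    [0, 0, 0, 0.2, 0.76],
    [0, 0, 0, 0.32, 0.76],
    [0, 0, 0, 0.44, 0.76],
    [0, 0, 0, 0.56, 0.76],
    [0, 0, 0, 0.68, 0.76],
    [0, 0, 0, 0.8, 0.76]
  ]
}}

```text
time_s: 25.65
ee_pos: [447.5, 230.0, 9.8]
ee_rot: [-37.6, 90.0, -153.2]
force: [0.1, 0.5, -0.8]
gripper_width: 69.2
```

{"name": "play_rows", "arguments": {
  "motion": [
    [0, 0, 0, 0.12, 0.76],
    [0, 0, 0, 0.24, 0.76],
    [0, 0, 0, 0.36, 0.76],
    [0, 0, 0, 0.48, 0.76],
    [0, 0, 0, 0.6, 0.76],
    [0, 0, 0, 0.71, 0.76],
    [0, 0, 0, 0.77, 0.76],
    [0, 0, 0, 0.77, 0.6]
  ]
}}

```text
time_s: 26.32
ee_pos: [447.4, 230.0, 9.8]
ee_rot: [-82.6, 90.0, -154.5]
force: [0.3, 0.2, 0.6]
gripper_width: 65.5
```

{"name": "play_rows", "arguments": {
  "motion": [
    [0, 0, 0, 0, 0.4],
    [0, 0, 0, 0, 0.4],
    [0, 0, 0, 0, 0.4],
    [0, 0, 0, 0, 0.4],
    [0, 0, 0, 0, 0.4],
    [0, 0, 0, 0, 0.4],
    [0, 0, 0, 0, 0.4],
    [0, 0, 0, 0, 0.4]
  ]
}}

```text
time_s: 26.98
ee_pos: [447.5, 230.0, 9.9]
ee_rot: [-83.3, 90.0, -155.2]
force: [0.0, -0.4, -0.6]
gripper_width: 49.1
```

```bash
python3 - <<'E'
from meas import *
s=sensors.state();print({k:np.round(v,1) for k,v in s.items() if k!='effort'})
f=grab_frame('scene')
cv2.imwrite('pics/f1.png',cv2.resize(f['img'][150:300,310:490],(720,600)))
E
```

```text
{'time_s': np.float64(27.0), 'qpos': array([ 25.9,  24.9, 114.2,   0. ,  40.9,   7.8]), 'qvel': array([ 0. , -0. , -0.2, -0.1,  0. , -0.1]), 'ee_pos': array([447.5, 230. ,   9.9]), 'ee_rot': array([ -83.3,   90. , -155.2]), 'force': array([ 0. , -0.4, -0.6]), 'torque': array([ 0. , -0.1, -0. ]), 'gripper_width': np.float64(49.1)}
```

View pics/f1.png

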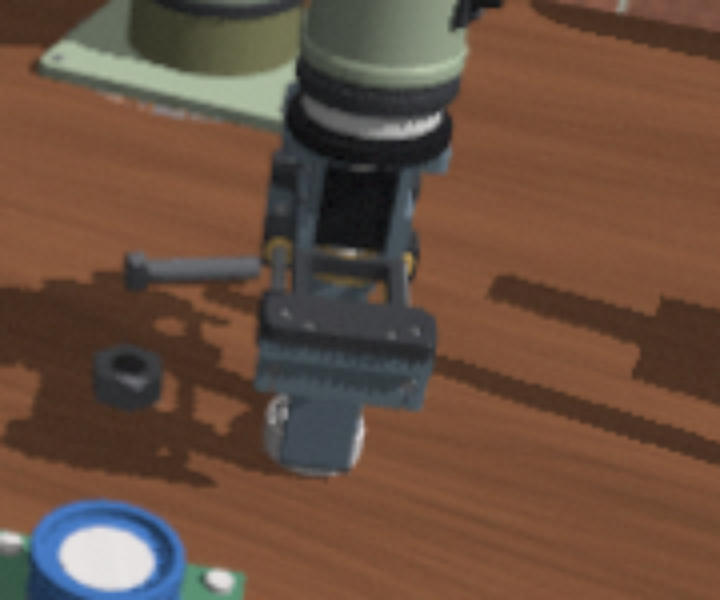

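{"name": "play_rows", "arguments": {
  "motion": [
    [0, 0, 0.01, 0, 0.4],
    [0, 0, 0.035, 0, 0.4],
    [0, 0, 0.065, 0, 0.4],
    [0, 0, 0.095, 0, 0.4],
    [0.02, -0.003, 0.11, 0, 0.4],
    [0.05, -0.007, 0.11, 0, 0.4],
    [0.085, -0.012, 0.11, 0, 0.4],
    [0.12, -0.017, 0.11, 0, 0.4]
  ]
}}

```text
time_s: 27.7
ee_pos: [568.7, 212.9, 121.6]
ee_rot: [92.5, 89.9, 20.6]
force: [0.5, 1.2, -2.2]
gripper_width: 48.9
```

{"name": "play_rows", "arguments": {
  "motion": [
    [0.03, -0.004, 0, 0, 0.4],
    [0.06, -0.008, 0, 0, 0.4],
    [0.08, -0.01, 0, 0, 0.4],
    [0.09, -0.012, 0, 0, 0.4],
    [0.0915, -0.012, -0.005, 0, 0.4],
    [0.0915, -0.012, -0.015, 0, 0.4],
    [0.0915, -0.012, -0.024, 0, 0.4],
    [0.0915, -0.012, -0.028, 0, 0.4]
  ]
}}

```text
time_s: 28.37
ee_pos: [656.3, 201.0, 89.8]
ee_rot: [-94.1, 89.7, -165.9]
force: [-1.6, -0.0, -1.6]
gripper_width: 49.0
```

{"name": "play_rows", "arguments": {
  "motion": [
    [0, 0, 0, 0, 0.4],
    [0, 0, 0, 0, 0.4],
    [0, 0, -0.001, 0, 0.4],
    [0, 0, -0.003, 0, 0.4],
    [0, 0, -0.005, 0, 0.4],
    [0, 0, -0.007, 0, 0.4],
    [0, 0, -0.009, 0, 0.4],
    [0, 0, -0.009, 0, 0.4]
  ]
}}

```text
time_s: 29.03
ee_pos: [658.8, 201.0, 82.4]
ee_rot: [-92.5, 90.0, -164.4]
force: [-0.4, 0.2, -1.8]
gripper_width: 48.9
```

{"name": "play_rows", "arguments": {
  "motion": [
    [0, 0, -0.001, 0, 0.4],
    [0, 0, -0.002, 0, 0.4],
    [0, 0, -0.003, 0, 0.4],
    [0, 0, -0.004, 0, 0.4],
    [0, 0, -0.004, 0, 0.4],
    [0, 0, -0.004, 0, 0.4],
    [0, 0, -0.004, 0, 0.4],
    [0, 0, -0.004, 0, 0.4]
  ]
}}

```text
time_s: 29.7
ee_pos: [659.1, 201.0, 79.0]
ee_rot: [92.3, 90.0, 20.4]
force: [-0.3, 0.1, -1.9]
gripper_width: 48.8
```

{"name": "play_rows", "arguments": {
  "motion": [
    [0, 0, 0, 0, 0.7],
    [0, 0, 0, 0, 0.7],
    [0, 0, 0, 0, 0.7],
    [0, 0, 0, 0, 0.7],
    [0, 0, 0.02, 0, 0.7],
    [0, -0.005, 0.05, 0, 0.7],
    [-0.01, -0.03, 0.07, 0, 0.7],
    [-0.03, -0.06, 0.08, 0, 0.7]
  ]
}}

```text
time_s: 30.37
ee_pos: [632.2, 142.2, 162.1]
ee_rot: [84.6, 89.5, 12.9]
force: [0.5, -1.8, -0.1]
gripper_width: 64.2
```

{"name": "play_rows", "arguments": {
  "motion": [
    [-0.02, -0.036, 0, 0, 0.7],
    [-0.04, -0.07, 0, 0, 0.7],
    [-0.06, -0.105, 0, 0, 0.7],
    [-0.08, -0.14, 0, 0, 0.7],
    [-0.1, -0.175, 0, 0, 0.7],
    [-0.12, -0.21, 0, 0, 0.7],
    [-0.14, -0.245, 0, 0, 0.7],
    [-0.155, -0.275, 0, 0, 0.7]
  ]
}}

```text
time_s: 31.03
ee_pos: [472.3, -135.7, 159.4]
ee_rot: [10.4, 90.0, -61.5]
force: [-0.8, 0.4, -0.2]
gripper_width: 63.9
```

```bash
python3 - <<'E'
from meas import *
ims=[]
s=sensors.state();print(s['ee_pos'])
for n in ['scene','top']:
    f=grab_frame(n); m=masks(f)
    r=fitsil(f,local(m['driver'],f,429,-226,0,36),'driver',429,-226,0); print(n,r)
    c=proj(f,[[659,201,55]])[0].astype(int)-40
    t=cv2.resize(f['img'][c[1]:c[1]+80,c[0]:c[0]+80],(400,400),interpolation=cv2.INTER_CUBIC)
    for z,rr in((89,25),(89,15),(75,33)):
      for p in (proj(f,circ(659,201,z,rr))-c+.5)*5: cv2.circle(t,tuple(p.astype(int).tolist()),1,(0,0,255),-1)
    ims.append(t)
cv2.imwrite('pics/f2.png',np.hstack(ims))
E
```

```text
[ 472.30665655 -135.69016115  159.42181144]
scene (array([ 427.54800062, -227.10626521]), np.float64(0.08363614341085271))
top (array([ 526.25, -217.75]), np.float64(nan))fit.py:21: RuntimeWarning: invalid value encountered in scalar divide
  return r.x,r.fun/M.sum()
```

View pics/f2.png

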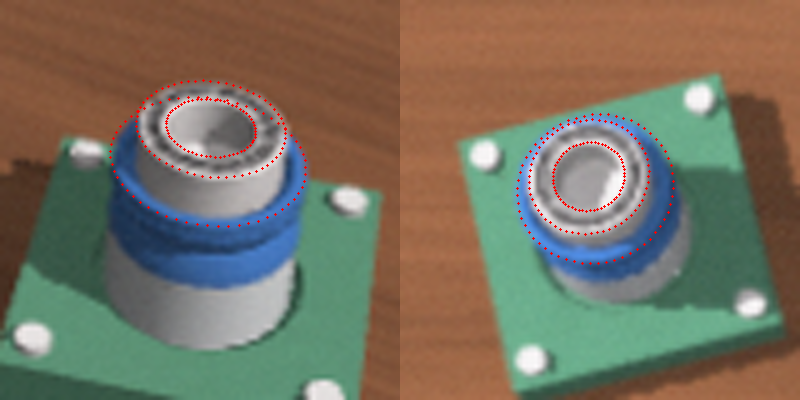

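The bearing is home in the pocket and level: its top at z = 89 and bore match in both views. Last is the driver at (429, -226), gripped by the stem.

{"name": "play_rows", "arguments": {
  "motion": [
    [-0.015, -0.03, 0, 0, 0.7],
    [-0.03, -0.06, 0, 0, 0.7],
    [-0.042, -0.084, -0.01, 0, 0.7],
    [-0.045, -0.092, -0.03, 0, 0.7],
    [-0.045, -0.092, -0.05, 0, 0.7],
    [-0.045, -0.092, -0.07, 0, 0.7],
    [-0.045, -0.092, -0.085, 0, 0.7],
    [-0.045, -0.092, -0.09, 0, 0.7]
  ]
}}

```text
time_s: 31.8
ee_pos: [428.4, -224.8, 67.1]
ee_rot: [-143.9, 89.8, 144.2]
force: [-0.4, 1.1, 0.4]
gripper_width: 63.8
```

{"name": "play_rows", "arguments": {
  "motion": [
    [0, 0, -0.01, 0, 0.7],
    [0, 0, -0.02, 0, 0.7],
    [0, 0, -0.03, 0, 0.7],
    [0, 0, -0.038, 0, 0.7],
    [0, 0, -0.0425, 0, 0.7],
    [0, 0, -0.0425, 0, 0.5],
    [0, 0, -0.0425, 0, 0.35],
    [0, 0, -0.0425, 0, 0.28]
  ]
}}

```text
time_s: 32.47
ee_pos: [429.6, -226.1, 27.0]
ee_rot: [47.3, 89.9, -24.6]
force: [0.1, 0.3, 0.8]
gripper_width: 46.7
```

{"name": "play_rows", "arguments": {
  "motion": [
    [0, 0, 0, 0, 0.25],
    [0, 0, 0, 0, 0.25],
    [0, 0, 0, 0, 0.25],
    [0, 0, 0, 0, 0.25],
    [0, 0, 0, 0, 0.25],
    [0, 0, 0, 0, 0.25],
    [0, 0, 0, 0, 0.25],
    [0, 0, 0, 0, 0.25]
  ]
}}

```text
time_s: 33.13
ee_pos: [429.4, -226.1, 26.8]
ee_rot: [50.9, 90.0, -21.0]
force: [0.4, -0.1, 5.4]
gripper_width: 27.0
```

{"name": "play_rows", "arguments": {
  "motion": [
    [0, 0, 0, 0, 0.55],
    [0, 0, 0, 0, 0.55],
    [0, 0, 0, 0, 0.55],
    [0, 0, 0, -0.1, 0.55],
    [0, 0, 0, -0.22, 0.55],
    [0, 0, 0, -0.34, 0.55],
    [0, 0, 0, -0.46, 0.55],
    [0, 0, 0, -0.58, 0.55]
  ]
}}

```text
time_s: 33.8
ee_pos: [428.8, -225.8, 26.1]
ee_rot: [-100.5, 90.0, 154.1]
force: [0.8, -0.1, 0.3]
gripper_width: 50.3
```

{"name": "play_rows", "arguments": {
  "motion": [
    [0, 0, 0, -0.12, 0.55],
    [0, 0, 0, -0.24, 0.55],
    [0, 0, 0, -0.36, 0.55],
    [0, 0, 0, -0.48, 0.55],
    [0, 0, 0, -0.6, 0.55],
    [0, 0, 0, -0.72, 0.55],
    [0, 0, 0, -0.84, 0.55],
    [0, 0, 0, -0.95, 0.55]
  ]
}}

```text
time_s: 34.47
ee_pos: [428.8, -225.8, 26.1]
ee_rot: [-40.4, 90.0, 159.7]
force: [0.4, -0.5, -0.1]
gripper_width: 50.1
```

{"name": "play_rows", "arguments": {
  "motion": [
    [0, 0, 0, -0.04, 0.55],
    [0, 0, 0, -0.04, 0.4],
    [0, 0, 0, -0.04, 0.25],
    [0, 0, 0, -0.04, 0.25],
    [0, 0, 0, -0.04, 0.25],
    [0, 0, 0, -0.04, 0.25],
    [0, 0, 0, -0.04, 0.25],
    [0, 0, 0, -0.04, 0.25]
  ]
}}

```text
time_s: 35.13
ee_pos: [429.2, -226.2, 26.5]
ee_rot: [102.5, 90.0, -59.3]
force: [0.3, -1.4, -1.5]
gripper_width: 27.7
```

{"name": "play_rows", "arguments": {
  "motion": [
    [0, 0, 0, 0, 0.25],
    [0, 0, 0, 0, 0.25],
    [0, 0, 0, 0, 0.25],
    [0, 0, 0.005, 0, 0.25],
    [0, 0, 0.015, 0, 0.25],
    [0, 0, 0.03, 0, 0.25],
    [0, 0, 0.04, 0, 0.25],
    [0, 0, 0.04, 0, 0.25]
  ]
}}

```text
time_s: 35.8
ee_pos: [429.8, -226.1, 68.1]
ee_rot: [138.6, 89.9, -23.3]
force: [-0.1, 0.1, -3.2]
gripper_width: 27.2
```

```bash
python3 - <<'E'
from meas import *
s=sensors.state();print({k:np.round(v,1) for k,v in s.items() if k!='effort'})
f=grab_frame('scene')
c=proj(f,[[429,-226,40]])[0].astype(int)
cv2.imwrite('pics/g1.png',cv2.resize(f['img'][c[1]-60:c[1]+40,c[0]-60:c[0]+60],(720,600)))
E
```

```text
{'time_s': np.float64(35.8), 'qpos': array([-29.1,  18.8, 113. ,   0. ,  48. ,  42.7]), 'qvel': array([ 0. ,  1.4,  1.7, -0.1, -2.4,  0.1]), 'ee_pos': array([ 429.8, -226.1,   68.1]), 'ee_rot': array([138.6,  89.9, -23.3]), 'force': array([-0.1,  0.1, -3.2]), 'torque': array([-0. ,  0.1,  0. ]), 'gripper_width': np.float64(27.2)}
```

View pics/g1.png

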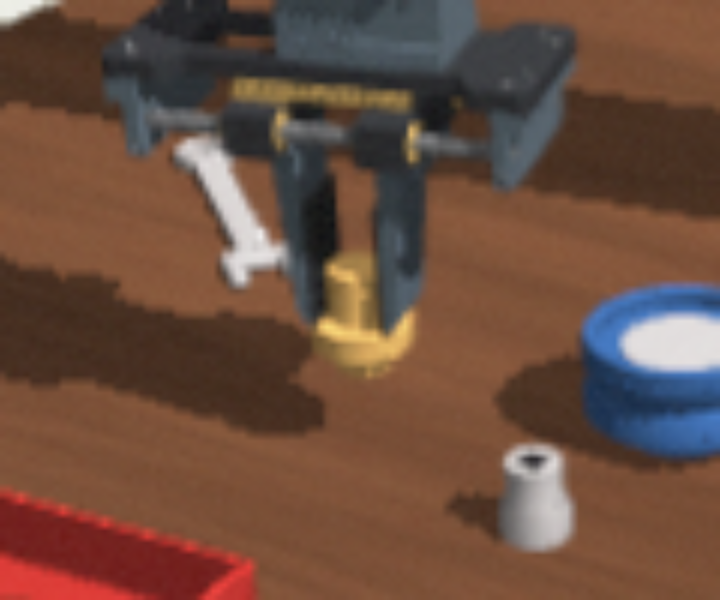

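The driver is held upright. I carry it to the stack.

{"name": "play_rows", "arguments": {
  "motion": [
    [0, 0, 0.02, 0, 0.25],
    [0.005, 0.01, 0.045, 0, 0.25],
    [0.015, 0.03, 0.07, 0, 0.25],
    [0.03, 0.056, 0.08, 0, 0.25],
    [0.048, 0.09, 0.085, 0, 0.25],
    [0.066, 0.123, 0.085, 0, 0.25],
    [0.084, 0.156, 0.085, 0, 0.25],
    [0.1, 0.186, 0.085, 0, 0.25]
  ]
}}

```text
time_s: 36.52
ee_pos: [528.9, -37.7, 150.4]
ee_rot: [-33.3, 89.9, 164.9]
force: [0.5, -0.3, -4.8]
gripper_width: 27.5
```

{"name": "play_rows", "arguments": {
  "motion": [
    [0.018, 0.033, 0, 0, 0.25],
    [0.036, 0.067, 0, 0, 0.25],
    [0.054, 0.1, 0, 0, 0.25],
    [0.072, 0.134, 0, 0, 0.25],
    [0.09, 0.167, 0, 0, 0.25],
    [0.107, 0.199, 0, 0, 0.25],
    [0.119, 0.221, 0, 0, 0.25],
    [0.126, 0.234, 0, 0, 0.25]
  ]
}}

```text
time_s: 37.18
ee_pos: [655.2, 197.3, 149.0]
ee_rot: [-26.8, 89.8, 171.5]
force: [0.1, -0.6, -3.7]
gripper_width: 27.2
```

{"name": "play_rows", "arguments": {
  "motion": [
    [0.003, 0.005, 0, 0, 0.25],
    [0.004, 0.007, 0, 0, 0.25],
    [0.004, 0.007, -0.01, 0, 0.25],
    [0.004, 0.007, -0.02, 0, 0.25],
    [0.004, 0.007, -0.027, 0, 0.25],
    [0.004, 0.007, -0.03, 0, 0.25],
    [0.004, 0.007, -0.03, 0, 0.25],
    [0.004, 0.007, -0.03, 0, 0.25]
  ]
}}

```text
time_s: 37.85
ee_pos: [659.0, 200.5, 121.3]
ee_rot: [14.8, 90.0, -147.1]
force: [0.9, 1.1, -4.8]
gripper_width: 27.1
```

```bash
python3 - <<'E'
from meas import *
s=sensors.state();print({k:np.round(v,1) for k,v in s.items() if k!='effort'})
f=grab_frame('scene')
c=proj(f,[[659,201,90]])[0].astype(int)
cv2.imwrite('pics/g2.png',cv2.resize(f['img'][c[1]-50:c[1]+50,c[0]-60:c[0]+60],(720,600)))
E
```

```text
{'time_s': np.float64(37.8), 'qpos': array([16. , 32.1, 80.7, -0. , 67.2, 87.9]), 'qvel': array([ 0.3, -0.4, -1.1,  0. , -0. ,  0. ]), 'ee_pos': array([659. , 200.5, 121.3]), 'ee_rot': array([  14.8,   90. , -147.1]), 'force': array([ 0.9,  1.1, -4.8]), 'torque': array([ 0.,  0., -0.]), 'gripper_width': np.float64(27.1)}
```

View pics/g2.png

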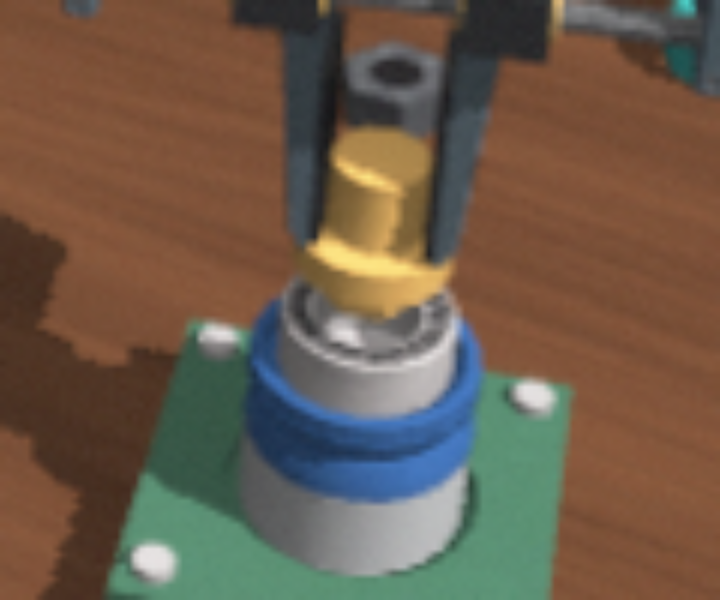

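The nose hangs just above the bore. I lower it in two steps, watching the force.

{"name": "play_rows", "arguments": {
  "motion": [
    [0, 0, -0.002, 0, 0.25],
    [0, 0, -0.004, 0, 0.25],
    [0, 0, -0.006, 0, 0.25],
    [0, 0, -0.008, 0, 0.25],
    [0, 0, -0.01, 0, 0.25],
    [0, 0, -0.011, 0, 0.25],
    [0, 0, -0.011, 0, 0.25],
    [0, 0, -0.011, 0, 0.25]
  ]
}}

```text
time_s: 38.57
ee_pos: [659.1, 201.1, 110.4]
ee_rot: [29.6, 90.0, -132.3]
force: [-0.1, 0.4, -3.4]
gripper_width: 27.2
```

{"name": "play_rows", "arguments": {
  "motion": [
    [0, 0, -0.001, 0, 0.25],
    [0, 0, -0.002, 0, 0.25],
    [0, 0, -0.003, 0, 0.25],
    [0, 0, -0.004, 0, 0.25],
    [0, 0, -0.005, 0, 0.25],
    [0, 0, -0.0055, 0, 0.25],
    [0, 0, -0.0055, 0, 0.25],
    [0, 0, -0.0055, 0, 0.25]
  ]
}}

```text
time_s: 39.23
ee_pos: [659.1, 201.1, 104.9]
ee_rot: [44.2, 90.0, -117.6]
force: [0.9, -0.4, -3.7]
gripper_width: 27.4
```

Nose in the bore with no contact force so far. I lower the last 1.5 mm, then release.

{"name": "play_rows", "arguments": {
  "motion": [
    [0, 0, -0.0005, 0, 0.25],
    [0, 0, -0.001, 0, 0.25],
    [0, 0, -0.0015, 0, 0.25],
    [0, 0, -0.0015, 0, 0.25],
    [0, 0, -0.0015, 0, 0.25],
    [0, 0, -0.0015, 0, 0.25],
    [0, 0, -0.0015, 0, 0.25],
    [0, 0, -0.0015, 0, 0.25]
  ]
}}

```text
time_s: 39.9
ee_pos: [659.2, 201.1, 103.7]
ee_rot: [157.1, 90.0, -4.8]
force: [0.4, 0.4, -3.4]
gripper_width: 27.5
```

{"name": "play_rows", "arguments": {
  "motion": [
    [0, 0, 0, 0, 0.5],
    [0, 0, 0, 0, 0.5],
    [0, 0, 0, 0, 0.5],
    [0, 0, 0, 0, 0.5],
    [0, 0, 0, 0, 0.5],
    [0, 0, 0.02, 0, 0.5],
    [0, 0, 0.05, 0, 0.5],
    [0, 0, 0.085, 0, 0.5]
  ]
}}

```text
time_s: 40.57
ee_pos: [657.9, 200.7, 187.4]
ee_rot: [-0.5, 89.7, -162.3]
force: [0.1, 1.0, -1.0]
gripper_width: 45.8
```

{"name": "play_rows", "arguments": {
  "motion": [
    [-0.01, -0.03, 0.02, 0, 0.5],
    [-0.025, -0.065, 0.02, 0, 0.5],
    [-0.04, -0.1, 0.02, 0, 0.5],
    [-0.055, -0.135, 0.02, 0, 0.5],
    [-0.07, -0.17, 0.02, 0, 0.5],
    [-0.085, -0.205, 0.02, 0, 0.5],
    [-0.1, -0.235, 0.02, 0, 0.5],
    [-0.1, -0.24, 0.02, 0, 0.5]
  ]
}}

```text
time_s: 41.23
ee_pos: [556.3, -43.0, 209.0]
ee_rot: [39.2, 89.8, -122.9]
force: [-0.6, 0.5, -0.7]
gripper_width: 45.4
```

```bash
python3 - <<'E'
from meas import *
ims=[]
s=sensors.state();print(s['ee_pos'],s['force'])
for n in ['scene','top']:
    f=grab_frame(n); cv2.imwrite(f'pics/end_{n}.png',f['img'])
    c=proj(f,[[659,201,65]])[0].astype(int)-40
    t=cv2.resize(f['img'][c[1]:c[1]+80,c[0]:c[0]+80],(400,400),interpolation=cv2.INTER_CUBIC)
    for z,rr in((125,14),(101,22),(75,33)):
      for p in (proj(f,circ(659,201,z,rr))-c+.5)*5: cv2.circle(t,tuple(p.astype(int).tolist()),1,(0,0,255),-1)
    ims.append(t)
cv2.imwrite('pics/g3.png',np.hstack(ims))
E
```

```text
[556.31401628 -43.03332593 209.02073281] [-0.58108713  0.54329726 -0.65977957]
```

View pics/g3.png

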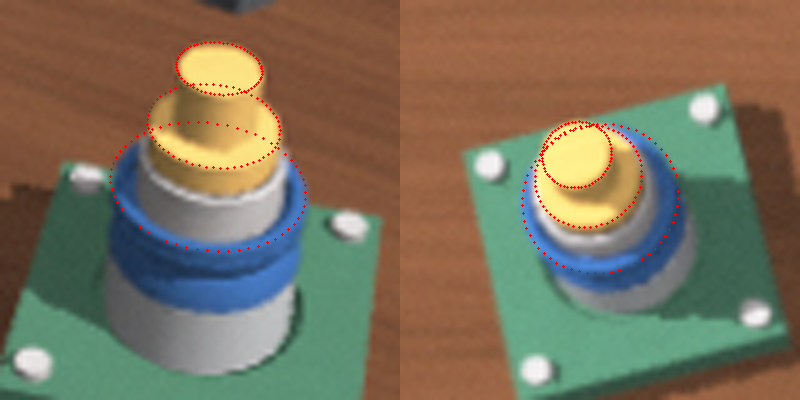

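View pics/end_scene.png

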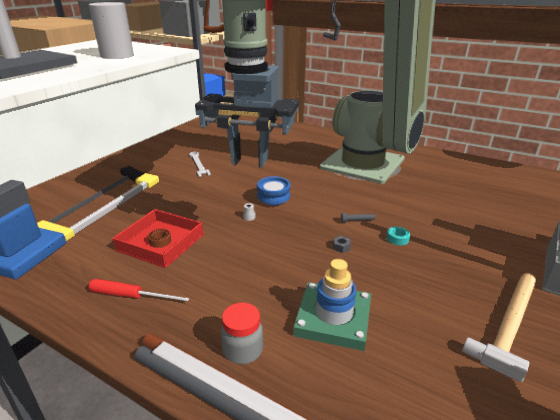

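The driver's stem top at z = 125 and disc at z = 101 match in both views. The stack is complete at (336,300) in the scene view, the old bearing is in the tray at (160,237), and the arm is clear. I hand the job in.

```bash
python3 -c "
from workcell import job_done
print(job_done())"
```

```text
the job is handed in; nothing more can be done
None
```

I handed the job in at about 41 s of the 115 s allowed; no verdict is reported. The rusty bearing went into the red tray first. I then stacked ring, small pulley, new bearing and driver in the bed's recess at about (659, 201) mm.

**Stack checks:** Overlays in both cameras matched each part at its fully seated height: ring top 47 mm, pulley 75 mm, bearing 89 mm, driver 125 mm. All looked level and coaxial within about 1 px (2–3 mm). Wrist force readings stayed under about 6 N, far below the 40 N limit. The arm was clear of everything at hand-in.

**What failed or disagreed:**
- **Driver position:** the repeat check worked only in the scene view, as the arm hid the driver from the top camera. The grip then centred it.
- **Old bearing in the tray:** the numeric fit failed because the red tray was picked up with it. I confirmed its place only by eye in the scene view; the arm hid the tray in the one top view I inspected.
- **Gripper width:** readings ran 1–2 mm below the parts' nominal sizes.

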